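# Short spin in the bench centrifuge

### The arm

A 6-joint arm with a two-finger parallel gripper is mounted at the origin on a cart in front of the work surface, level with it; the furniture and walls round the work are solid. World frame = base frame: x ahead of the robot, y to its left, z up, the work surface at z = 0. Lengths are in m, angles in rad, forces in N, time in s.
With the tool pointing down it reaches from about 0.3 to 0.775 m from the base axis. Payload 14.6 kg.
Tool frame: the origin (TCP) lies at the very end of the fingers, on their centre line; the grasp point (between the pads) lies 19 mm behind it (arm.pinch_z is the distance from the TCP to the grasp point, in m); z points along the fingers, y is the line along which they close (so a half turn about z gives the same grasp; the last joint's range is limited). The gripper opens to 85 mm and grips with 20 to 120 N. Pads are 22 mm wide; open, the fingers measure 114 mm over their backs; the gripper's body (76 mm by 85 mm) begins 54 mm behind the grasp point. The pads swing forward as they close: fully open they stand 13 mm farther back than shut.
Start: joints at [1.072, 0.3, 1.521, -0, 1.321, -0.067], TCP at [0.23, 0.5, 0.231] pointing down, gripper open.
Joint ranges: [-3.03, 3.03], [-0.79, 2.21], [0.23, 2.52], [-1.04, 4.18], [0, 3.07], [-2.55, 2.55]. Speed limits (rad/s): [2.22, 2.22, 2.57, 3.14, 3.14, 3.14].

### API

Orientations are given as a 3x3 rotation matrix whose columns are the frame's x, y, z axes.
In Python, from rig import arm gives the robot as it stands. The module is installed in compiled form; this text tells all that it offers.
- The arm moves only by the tool arm_command, never from a script. Its argument "moves" is a list of rows, each a list of 7 numbers: the shift along the world's x, y, z in mm, then the turn, a rotation vector about the world's x, y, z in degrees, then the opening, from 0 (shut) to 1 (fully open). In form: [[x, y, z, rx, ry, rz, grip], ...]. A call has 1 to 10 rows; each row shifts and turns the commanded pose from where the row before left it; what a row does not reach is not made up. A row lasts 1/10 s, in which the tool goes at most 50 mm and 8.59 degrees, less where a joint would pass 70% of its speed; a pose out of reach is approached as far as the arm can. A call with a gripper value outside its range is refused whole. The fingers move at their own pace and stop on an object; the grip force is fixed at half the most. Time passes only in rows, so rows that do not move let the fingers close. It gives the time, the measured TCP pose, the force, the opening and the grip force at its end, in the units of the state.
- arm.state(): the state, without advancing time (a new reading comes with each control period).
- arm.grab_frame(name): name is "scene" or "top"; returns a dict with "img" (384x512x3 uint8, red, green, blue), "depth" (384x512 float32, m along the optical axis (not along the pixel's ray), 0 where there is no reading), "K" (3x3 intrinsics, pixels), "origin" and "orientation" of the camera in the world. Camera axes: x right, y up, looking along -z (the intrinsics and any distortion apply to the point x, -y, -z); pixel columns grow to the right and rows downward; lengths in m; the calibration is good to about 2 mm. A picture is of the moment at which its call begins.
- arm.close_job(): hands the job in; it is judged then, once.
The state is a dict: "time": time; "joint_pos": joint angles; "qvel": joint speeds; "tau": joint torques, N m; "ee_pos": TCP position; "ee_rot": TCP orientation; "contact_force": force on the tool from outside, world axes, zero at the start; "torque": the same for the moment, N m; "gripper_width": finger opening in m; "gripper_force": force on a finger pad.
Only numpy, scipy, OpenCV 4.12 (cv2) and the standard library are available. Lean on these libraries where they do the work, as an engineer would, in place of code of your own. Each camera call takes 0.05 s, during which the arm holds its last target. There are 200 camera calls.

### The job

Give the tubes in the white bench centrifuge a short spin, using only light presses of the fingertips and picking nothing up. Press the lid fully shut by the grey lip at its free edge, then switch the power on by pressing down the raised far end of the black rocker switch, then press the blue short-spin key and keep it pressed: the machine spins only while that key is held, so the program finishes while still holding it down. Do not press the green or red key, do not switch on before the lid is shut, and leave the tube rack and the dropper bottles where they stand.

Things in the scene. Friction and masses are not known exactly. Their poses are not given: they have to be found in the camera images.
- centrifuge: White bench centrifuge, 280 mm deep (x), 220 wide (y), tub 100 high; heavy, does not move. Origin: centre of its underside; x to its back, y to its left, z up; turned up to 0.25 rad. The front 85 mm is a panel sloping 0.30 rad, 60 to 86 mm high. On it, left to right: black rocker (y=+80), green (+25), blue (-30), red key (-85), all near x=-104. Green-capped tubes stand in the round tub.
- lid (a joint): Lid angle, rad: 0 shut, grows as its front edge rises. Starts half open, 0.5 to 0.9. Its stiff hinge stays where it is left; about 2 N down on the lip moves it. White frame 190 mm long with a clear window, 15 mm thick; shut, its top is 115 mm above the worktop.
- lid_lip (a point): Middle of the upper face of the grey finger lip at the lid's free (front) edge; moves with the lid. Lip 60 mm wide (y), 12 mm from this point to the very edge. It lies 186 mm from the hinge axis along the lid and 14 mm above the lid's hinge plane; z axis normal to the lid.
- lid_hinge (a point): Point on the lid's hinge axis in its middle, 128 mm behind the centrifuge's origin and 100 mm above the worktop; the axis runs along the centrifuge's y, so the lid_lip swings in its x-z plane.
- power_rocker (a joint): Black rocker switch angle, rad: 0 off (starts 0 to 0.03), 0.42 fully on, at a stop. Stays where it is left; about 3 N on the far end moves it. 40 mm long (front to back along the slope), 22 mm wide, pivot in the middle.
- rocker_on_end (a point): Centre of the upper face of the far half of the rocker (away from the front), raised when off, the half to be pressed, marked with a short white stroke; 13 mm from the pivot, moves with the rocker. It stands proud of the panel by about 13 mm when off, and goes down about 5 mm when pressed fully on.
- short_key (a joint): Travel in m of the blue short-spin key into the panel (along the panel's normal): 0 up, 0.005 fully down. Spring key, 1.4 N per mm, 7 N at the bottom; comes back up when released. It counts as held from half its travel on (2.5 mm, 3.5 N).
- short_key_top (a point): Centre of the top of the blue short-spin key, 22 mm x 26 mm, 9 mm proud of the panel; z axis is the panel's normal.
- start_key (a joint): Travel in m of the green key next to it (continuous run), as short_key; not to be pressed.
- start_key_top (a point): Centre of the top of the green key, same size as the blue one, 55 mm to its left.
- stop_key (a joint): Travel in m of the red key (stop, lid release), as short_key; not to be pressed.
- stop_key_top (a point): Centre of the top of the red key, same size as the blue one, 55 mm to its right.
- rack: White tube rack full of green-capped tubes, 117 x 155 x 72 mm, loose, to the right of the centrifuge; origin at the centre of its underside. Bystander.
- dropper_r: White dropper bottle with a red cap, 23 mm across, 68 mm high, loose, to the left of the centrifuge; origin at the centre of its underside. Bystander.
- dropper_k: White dropper bottle with a black cap, 23 mm across, 64 mm high, loose, to the left of the centrifuge; origin at the centre of its underside. Bystander.

How it is judged:
On the way, in this order (a step that is already met when the one before it is completed fails the run):
1. the lid is pressed fully shut (value of joint lid below 0.03 rad and value of joint power_rocker below 0.15 rad), for 0.2 s.
2. the power rocker is pressed over to on (value of joint power_rocker above 0.33 rad and value of joint lid below 0.03 rad), for 0.2 s.
3. the blue short-spin key is pressed and held (all of step 2 and value of joint short_key above 0.0025 m), for 0.3 s.
At the end, for the whole second after the job is handed in: the lid is shut to within 0.03 rad, the rocker is on (over 0.33 of 0.42 rad), a finger holds the blue key at least half-way down (2.5 mm of 5 mm, over 1.5 N), the green and red keys are up, and the rack and both dropper bottles are within 20 mm of where they stood (all of step 3 and contact force between the fingers and centrifuge above 1.5 N and value of joint each of start_key, stop_key below 0.0015 m and distance of each of rack, dropper_r, dropper_k from where it was at the start of the episode below 0.02 m); the arm keeps its last pose, push and grip.
It fails at once if the power is switched on with the lid not shut, or the blue key is pressed before the lid is shut and the power on ((value of joint power_rocker above 0.2 rad and value of joint lid above 0.05 rad) or (value of joint short_key above 0.002 m and (value of joint lid above 0.05 rad or value of joint power_rocker below 0.25 rad))).
It fails at once if the green or the red key is pressed (value of joint any of start_key, stop_key above 0.002 m).
It fails at once if the machine is pressed hard (over 30 N) (contact force between any of the fingers, the arm and centrifuge above 30 N).
It fails at once if the lid is lifted further open (value of joint lid above 1 rad).
It fails at once if the tube rack or a dropper bottle is shifted, lifted or knocked over (distance of any of rack, dropper_r, dropper_k from where it was at the start of the episode above 0.02 m or angle between rack's own z axis and vertical above 0.3 rad or angle between any of dropper_r, dropper_k's own z axis and vertical above 0.5 rad).
It also fails if it takes over 48 s, if anything falls off the work surface, if the arm or the gripper's body presses on something with over 40 N, if the wrist force passes 120 N, or if a joint passes its speed limit or range.

## Working session

There is one attempt and no reset: what is moved stays moved. The work goes in short steps, Python scripts to look and compute and a tool call to move; the robot and the scene stay as the last step left them, time stands still between calls to the robot, and variables do not carry over. Pictures are saved under pics/ and viewed, at most 10 in all, crops included, and the job is handed in when it is done.

Besides the shell and the picture viewer there is one more tool, called in YAML: its name, and indented under it one key for each argument. arm_command: Moves the arm, as the interface text tells. Its arguments: {"type":"object","properties":{"moves":{"type":"array"}},"required":["moves"]}

```bash
mkdir -p pics
cat > h.py <<'E'
import numpy as np, cv2
from rig import arm
def save(f,n): cv2.imwrite('pics/'+n,f['img'][:,:,::-1])
def pts(f):
    h,w=f['depth'].shape; u,v=np.meshgrid(np.arange(w),np.arange(h)); d=f['depth'];K=f['K']
    c=np.stack([(u-K[0,2])/K[0,0]*d,-(v-K[1,2])/K[1,1]*d,-d],-1)
    return c@np.array(f['orientation']).T+np.array(f['origin'])
E
python3 - <<'E'
from h import *
for n in('scene','top'):
    f=arm.grab_frame(n); save(f,n+'0.png'); np.savez(n+'0.npz',**f); print(n,f['origin'],f['K'].tolist(),[k for k in f])
    print(np.round(f['orientation'],3).tolist())
print(arm.state())
E
```

```text
scene [0.23301222 0.65295413 0.70107163] [[443.20084882715935, 0.0, 260.6829138236078], [0.0, 443.20084882715935, 203.99819752501242], [0.0, 0.0, 1.0]] ['img', 'depth', 'K', 'origin', 'orientation']
[[-0.893, 0.273, -0.358], [-0.451, -0.536, 0.714], [0.003, 0.799, 0.601]]
top [ 0.53010045 -0.03807809  0.96008073] [[352.19840034744897, 0.0, 253.1845922577315], [0.0, 352.19840034744897, 200.19972225545538], [0.0, 0.0, 1.0]] ['img', 'depth', 'K', 'origin', 'orientation']
[[0.019, 0.998, -0.058], [-1.0, 0.018, -0.017], [-0.016, 0.058, 0.998]]
{'time': 0.1, 'joint_pos': array([ 1.07241686e+00,  3.00449752e-01,  1.52154606e+00, -1.54792916e-05,
        1.32069378e+00, -6.65766259e-02]), 'qvel': array([ 6.26447608e-04, -1.33020862e-03, -1.72948686e-03, -5.84712201e-04,
       -5.75402722e-05,  1.05152526e-03]), 'tau': array([ 1.03291415e-03, -5.44377029e+01, -3.62375200e+01, -6.14213491e-05,
        2.99689709e-03,  6.18322383e-05]), 'ee_pos': array([0.23006958, 0.49932736, 0.23074784]), 'ee_rot': array([[-9.08214312e-01,  4.18505081e-01, -5.11167054e-04],
       [ 4.18505389e-01,  9.08213795e-01, -9.70675412e-04],
       [ 5.80163789e-05, -1.09550747e-03, -9.99999398e-01]]), 'contact_force': array([ 0.60326187, -0.99201462, -0.11556538]), 'torque': array([-0.00364257, -0.040179  , -0.00828604]), 'gripper_force': 0.0, 'gripper_width': 0.08526208070825411}
```

View pics/scene0.png

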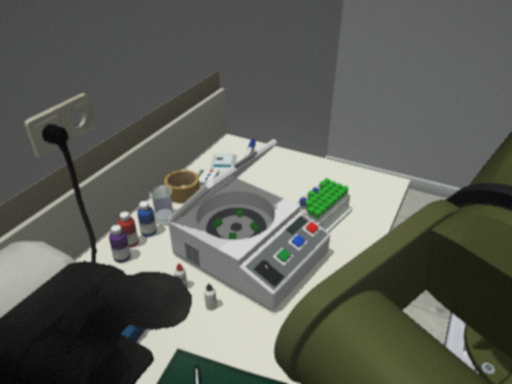

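View pics/top0.png

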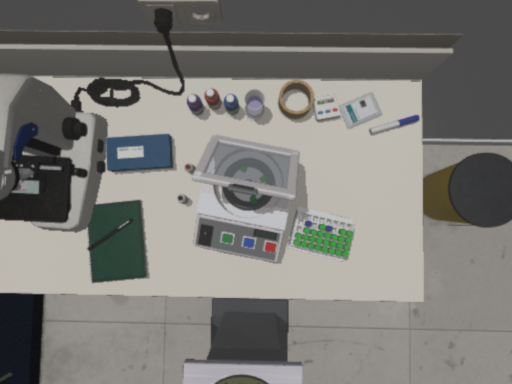

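Scene view: rocker about (268,270), green (284,255), blue (298,241), red (313,228). Top view: rocker (206,235), green (227,238), blue (249,243), red (270,247), dark lip (242,188). The lid is half open.

```bash
cat >> h.py <<'E'
def ray(f,u,v,z):
    K=f['K'];R=np.array(f['orientation']);o=np.array(f['origin'])
    d=R@np.array([(u-K[0,2])/K[0,0],-(v-K[1,2])/K[1,1],-1]); return o+d*(z-o[2])/d[2]
def blob(f,lo,hi,u,v,r=12):
    hs=cv2.cvtColor(f['img'],cv2.COLOR_RGB2HSV); m=cv2.inRange(hs,lo,hi)
    k=np.zeros_like(m); k[v-r:v+r,u-r:u+r]=1; M=cv2.moments(m*k,True)
    return M['m10']/M['m00'],M['m01']/M['m00'],M['m00']
E
python3 - <<'E'
from h import *
C={'green':((45,90,50),(85,255,255)),'blue':((100,90,50),(130,255,255)),'red':((0,120,80),(8,255,255))}
P={'top':{'green':(227,238),'blue':(249,243),'red':(270,247)},'scene':{'green':(284,255),'blue':(298,241),'red':(313,228)}}
for n in P:
    f=dict(np.load(n+'0.npz')); X=pts(f)
    for c in C:
        u,v,a=blob(f,*C[c],*P[n][c],r=9); print(n,c,round(u,1),round(v,1),a,ray(f,u,v,.080).round(4),X[int(v+.5),int(u+.5)].round(4))
    uv={'top':[(206,235),(242,188)],'scene':[(268,270)]}[n]
    for u,v in uv:print(n,u,v,ray(f,u,v,.084).round(4),X[v,u].round(4))
f=dict(np.load('top0.npz'));X=pts(f)
for v in range(176,200,2):print(v,[X[v,u].round(3).tolist() for u in(236,246)],f['img'][v,242])
i=cv2.resize(f['img'][120:270,180:310],None,fx=4.5,fy=4,interpolation=2);cv2.imwrite('pics/topc.png',i[:,:,::-1])
E
```

```text
top green 226.8 238.0 59.0 [0.4853 0.0408 0.08  ] [0.4855 0.0403 0.0823]
top blue 248.3 242.2 74.0 [ 0.4761 -0.0128  0.08  ] [ 0.4768 -0.0122  0.0846]
top red 270.0 246.9 71.0 [ 0.4656 -0.0668  0.08  ] [ 0.4653 -0.0669  0.0811]
top 206 235 [0.492  0.0925 0.084 ] [0.4919 0.0926 0.083 ]
top 242 188 [0.6106 0.0055 0.084 ] [ 0.5949 -0.003   0.2548]
scene green 283.4 254.6 93.0 [0.4852 0.0465 0.08  ] [0.4857 0.0472 0.0793]
scene blue 298.3 240.2 100.0 [ 0.4755 -0.0076  0.08  ] [ 0.4762 -0.0078  0.0801]
scene red 311.9 227.2 76.0 [ 0.4655 -0.0605  0.08  ] [ 0.4648 -0.0584  0.0823]
scene 268 270 [0.4923 0.1031 0.084 ] [0.4943 0.0988 0.0793]
176 [[0.623, 0.012, 0.221], [0.624, -0.009, 0.215]] [127 129 131]
178 [[0.618, 0.011, 0.226], [0.619, -0.009, 0.221]] [127 129 132]
180 [[0.613, 0.011, 0.237], [0.615, -0.01, 0.225]] [150 148 150]
182 [[0.608, 0.01, 0.241], [0.609, -0.01, 0.236]] [154 150 150]
184 [[0.604, 0.01, 0.248], [0.605, -0.01, 0.242]] [136 134 134]
186 [[0.599, 0.009, 0.252], [0.6, -0.011, 0.245]] [57 57 57]
188 [[0.595, 0.009, 0.257], [0.595, -0.011, 0.251]] [76 77 78]
190 [[0.591, 0.009, 0.254], [0.591, -0.011, 0.256]] [101 102 102]
192 [[0.602, 0.022, 0.059], [0.587, -0.011, 0.255]] [91 90 91]
194 [[0.597, 0.022, 0.06], [0.597, -0.004, 0.061]] [117 115 115]
196 [[0.592, 0.022, 0.06], [0.592, -0.004, 0.064]] [119 117 118]
198 [[0.587, 0.021, 0.061], [0.587, -0.004, 0.057]] [119 117 117]
```

View pics/topc.png

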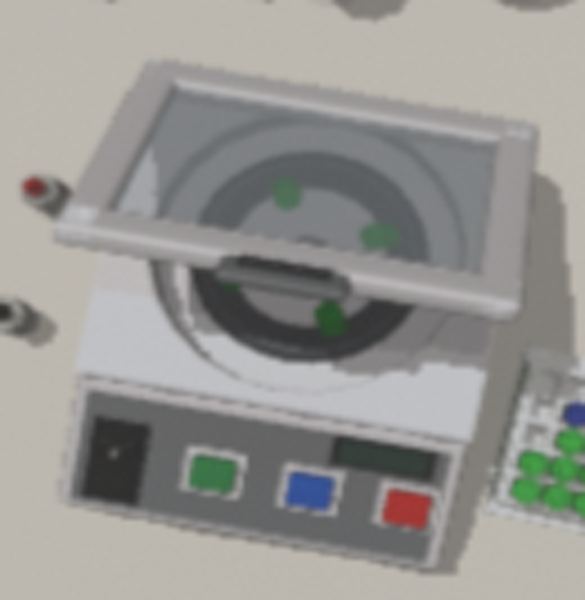

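arm_command:
  moves:
    - [0,0,40,0,0,4.8,0]
    - [0,0,40,0,0,4.8,0]
    - [28,-38,0,0,0,4.7,0]
    - [28,-38,0,0,0,0,0]
    - [28,-38,0,0,0,0,0]
    - [28,-38,0,0,0,0,0]
    - [28,-38,0,0,0,0,0]
    - [28,-38,0,0,0,0,0]
    - [28,-38,0,0,0,0,0]
    - [28,-38,0,0,0,0,0]

```text
time: 1.1
ee_pos: [0.4549, 0.1937, 0.3112]
ee_rot: [[-0.983, 0.181, -0.0], [0.181, 0.983, -0.0], [0.0, -0.0, -1.0]]
contact_force: [0.4, 1.4, 0.7]
gripper_width: -0.0002
gripper_force: 0.0
```

arm_command:
  moves:
    - [28,-38,0,0,0,0,0]
    - [28,-38,0,0,0,0,0]
    - [28,-38,0,0,0,0,0]
    - [28,-38,0,0,0,0,0]
    - [28,-38,0,0,0,0,0]
    - [0,0,0,0,0,0,0]
    - [0,0,0,0,0,0,0]
    - [0,0,0,0,0,0,0]

```text
time: 1.9
ee_pos: [0.5938, 0.0062, 0.3112]
ee_rot: [[-0.984, 0.181, -0.0], [0.181, 0.984, 0.0], [0.0, 0.0, -1.0]]
contact_force: [-0.4, 0.9, 0.4]
gripper_width: -0.0001
gripper_force: 0.0
```

Run:
```python
from h import *
f=arm.grab_frame('scene'); save(f,'scene1.png'); s=arm.state(); print(s['time'],s['ee_pos'],s['ee_rot'].round(3).tolist(),s['contact_force'],s['gripper_width'])
```

```text
1.95 [0.59376088 0.00644178 0.31145957] [[-0.984, 0.18, 0.0], [0.18, 0.984, 0.0], [-0.0, 0.0, -1.0]] [-0.39266637  1.02098038 -0.22826977] -0.0001276883062885717
```

View pics/scene1.png

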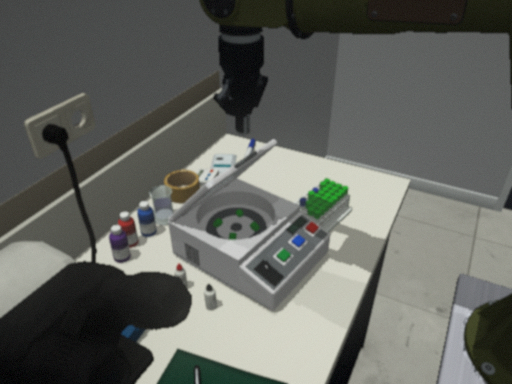

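Gripper at (242,125) hovers above the lid's front edge. Descending gently to the lip.

arm_command:
  moves:
    - [2,-8,-20,0,0,0,0]
    - [0,0,-20,0,0,0,0]
    - [0,0,-6,0,0,0,0]
    - [0,0,-4,0,0,0,0]
    - [0,0,-4,0,0,0,0]

```text
time: 2.45
ee_pos: [0.5963, -0.002, 0.2581]
ee_rot: [[-0.984, 0.18, 0.001], [0.18, 0.984, -0.0], [-0.001, 0.0, -1.0]]
contact_force: [-0.4, 0.6, 3.1]
gripper_width: -0.0003
gripper_force: 1.6
```

arm_command:
  moves:
    - [-5,1,-5,0,0,0,0]
    - [-5,1,-5,0,0,0,0]
    - [-5,1,-5,0,0,0,0]
    - [-5,1,-5,0,0,0,0]

```text
time: 2.85
ee_pos: [0.5757, 0.0018, 0.239]
ee_rot: [[-0.984, 0.181, 0.001], [0.181, 0.984, -0.0], [-0.001, 0.0, -1.0]]
contact_force: [-9.0, 1.0, 11.2]
gripper_width: 0.0002
gripper_force: 5.4
```

Run:
```python
from h import *
f=arm.grab_frame('scene'); s=arm.state(); print(s['time'],s['ee_pos'],s['contact_force'])
i=cv2.resize(f['img'][60:280,150:350],None,fx=2.7,fy=2.7,interpolation=2);cv2.imwrite('pics/s2.png',i[:,:,::-1])
```

```text
2.9 [0.57505938 0.0019683  0.23804656] [-5.37624162  1.07876264  5.98476686]
```

View pics/s2.png

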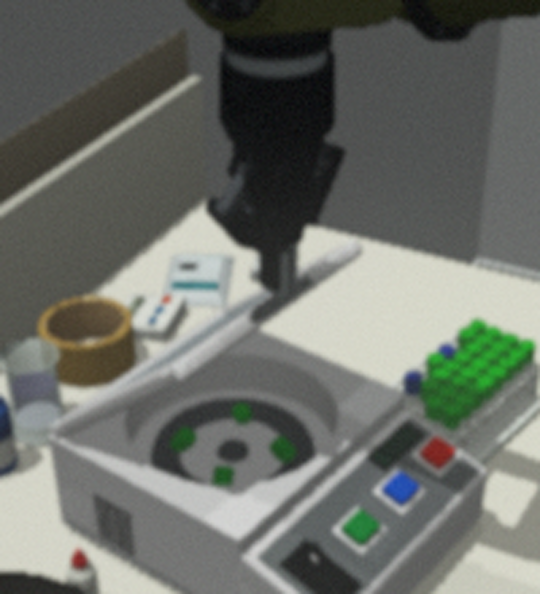

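arm_command:
  moves:
    - [-8,1.5,-11,0,0,0,0]
    - [-8,1.5,-12,0,0,0,0]
    - [-7,1.3,-12,0,0,0,0]
    - [-7,1.3,-13,0,0,0,0]
    - [-5,1,-14,0,0,0,0]
    - [-5,1,-14,0,0,0,0]
    - [-3,0.5,-14,0,0,0,0]
    - [-3,0.5,-14,0,0,0,0]
    - [-1,0,-6,0,0,0,0]
    - [0,0,0,0,0,0,0]

```text
time: 3.9
ee_pos: [0.5291, 0.0102, 0.1272]
ee_rot: [[-0.983, 0.181, -0.0], [0.181, 0.983, 0.0], [0.0, -0.0, -1.0]]
contact_force: [0.1, -0.2, 0.2]
gripper_width: 0.0002
gripper_force: 0.0
```

arm_command:
  moves:
    - [-1,0,-4,0,0,0,0]
    - [-1,0,-3,0,0,0,0]
    - [0,0,-2,0,0,0,0]
    - [0,0,-1,0,0,0,0]
    - [0,0,-1,0,0,0,0]

```text
time: 4.4
ee_pos: [0.5271, 0.0101, 0.1163]
ee_rot: [[-0.983, 0.181, -0.0], [0.181, 0.983, 0.0], [0.0, 0.0, -1.0]]
contact_force: [-1.2, 1.3, 1.0]
gripper_width: 0.0001
gripper_force: 0.6
```

arm_command:
  moves:
    - [0,0,-1,0,0,0,0]
    - [0,0,-0.7,0,0,0,0]
    - [0,0,-0.7,0,0,0,0]
    - [0,0,0,0,0,0,0]

```text
time: 4.8
ee_pos: [0.5272, 0.0101, 0.1148]
ee_rot: [[-0.983, 0.181, 0.0], [0.181, 0.983, -0.0], [-0.0, 0.0, -1.0]]
contact_force: [-6.3, 0.7, 12.4]
gripper_width: 0.0002
gripper_force: 6.3
```

Run:
```python
from h import *
f=arm.grab_frame('scene'); s=arm.state(); print(s['time'],s['ee_pos'],s['contact_force'])
i=cv2.resize(f['img'][100:320,150:350],None,fx=2.7,fy=2.7,interpolation=2);cv2.imwrite('pics/s3.png',i[:,:,::-1])
```

```text
4.85 [0.5272293  0.01011349 0.11481714] [-5.42274441  0.93610789 13.1176654 ]
```

View pics/s3.png

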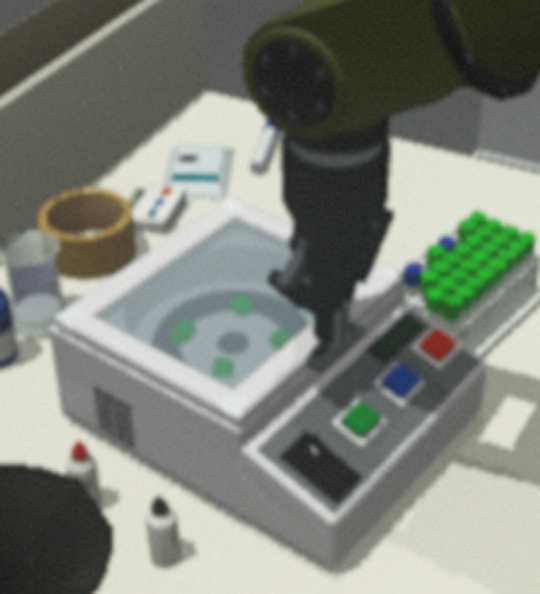

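Lid is flat and shut (fingertip at (325,350) on the lip); keys clear. Now locate the rocker's white stroke across the two views.

Run:
```python
from h import *
for n,u,v in(('scene',265.9,265.6),('top',205.1,233.25)):
    f=dict(np.load(n+'0.npz'))
    g=f['img'].astype(int).sum(2); w=np.array(g[int(v)-4:int(v)+5,int(u)-4:int(u)+5]); print(w)
    for z in(.078,.084,.09):print(n,z,ray(f,u,v,z).round(4))
    X=pts(f);hs=g; 
    print(X[int(v),int(u)])
    # dark rocker blob
    m=((g<190)).astype(np.uint8);k=np.zeros_like(m);k[int(v)-18:int(v)+22,int(u)-18:int(u)+18]=1
    nl,l,st,c=cv2.connectedComponentsWithStats(m*k); 
    for j in range(1,nl):
        if st[j,4]>40: print('dark',st[j],c[j],ray(f,*c[j],.082).round(4), cv2.minAreaRect(np.argwhere(l==j)[:,::-1].astype(np.float32)))
```

```text
[[204 155 152 164 170 197 222 276 314]
 [155 134 132 130 134 138 177 242 286]
 [131 128 134 120 147 127 149 185 254]
 [131 130 127 152 193 182 141 146 199]
 [121 133 134 196 253 254 206 138 148]
 [128 127 142 188 286 325 255 163 134]
 [122 130 132 154 249 305 260 175 137]
 [125 136 127 123 168 226 222 160 131]
 [130 131 115 121 147 147 154 128 129]]
scene 0.078 [0.5038 0.0888 0.078 ]
scene 0.084 [0.5012 0.0942 0.084 ]
scene 0.09 [0.4986 0.0996 0.09  ]
[0.5018292  0.09704143 0.08789375]
dark [255 261  28  25 337] [268.78931751 272.90504451] [0.4884 0.1076 0.082 ] ((268.7239685058594, 272.70361328125), (26.637840270996094, 13.520721435546875), 42.27368927001953)
[[150 154 154 149 148 146 147 146 147]
 [152 157 160 154 152 148 146 152 151]
 [146 148 147 161 173 164 157 157 154]
 [144 143 153 195 238 190 152 144 142]
 [143 142 156 227 278 190 147 143 145]
 [146 147 150 191 217 158 146 139 141]
 [150 148 145 149 153 146 143 143 143]
 [148 143 146 147 150 147 147 143 142]
 [151 151 148 146 149 148 147 145 143]]
top 0.078 [0.496  0.0958 0.078 ]
top 0.084 [0.4963 0.0948 0.084 ]
top 0.09 [0.4965 0.0939 0.09  ]
[0.49689839 0.09505364 0.08435535]
dark [199 225  14  21 219] [205.25114155 234.65753425] [0.4927 0.0947 0.082 ] ((205.1351318359375, 234.68917846679688), (11.672327995300293, 19.399080276489258), 9.462322235107422)
```

arm_command:
  moves:
    - [0,0,10,0,0,0,0]
    - [0,0,15,0,0,0,0]
    - [-5,21,0,0,0,0,0]
    - [-5,21,0,0,0,0,0]
    - [-5,21,0,0,0,0,0]
    - [-5,21,0,0,0,0,0]
    - [0,0,-18,0,0,0,0]
    - [0,0,-18,0,0,0,0]
    - [0,0,0,0,0,0,0]

```text
time: 5.75
ee_pos: [0.5062, 0.0941, 0.1013]
ee_rot: [[-0.983, 0.181, -0.003], [0.181, 0.983, -0.0], [0.003, -0.001, -1.0]]
contact_force: [-0.9, -0.1, 1.0]
gripper_width: -0.0001
gripper_force: 0.0
```

Run:
```python
from h import *
f=arm.grab_frame('scene'); s=arm.state(); print(s['time'],s['ee_pos'],s['contact_force'])
i=cv2.resize(f['img'][180:310,200:350],None,fx=4,fy=4,interpolation=2);cv2.imwrite('pics/s4.png',i[:,:,::-1])
```

```text
5.8 [0.50687163 0.09406886 0.10260222] [-1.23117998 -0.12403663 -0.24592095]
```

View pics/s4.png

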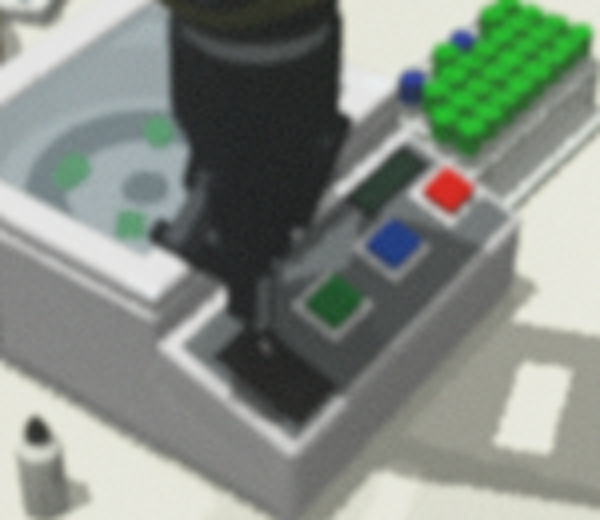

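Fingertip (258,325) is just above and behind the white stroke (265,347); the green key is clear. Descending.

arm_command:
  moves:
    - [0,0,-6,0,0,0,0]
    - [0,0,-4,0,0,0,0]
    - [0,0,-2,0,0,0,0]
    - [0,0,-1,0,0,0,0]
    - [0,0,0,0,0,0,0]

```text
time: 6.3
ee_pos: [0.5077, 0.094, 0.0904]
ee_rot: [[-0.983, 0.181, 0.001], [0.181, 0.983, -0.0], [-0.001, 0.0, -1.0]]
contact_force: [2.0, -1.3, 2.6]
gripper_width: -0.0003
gripper_force: 1.5
```

arm_command:
  moves:
    - [0,0,-1.5,0,0,0,0]
    - [0,0,-1.5,0,0,0,0]
    - [0,0,0,0,0,0,0]

```text
time: 6.6
ee_pos: [0.508, 0.0941, 0.0875]
ee_rot: [[-0.983, 0.181, 0.002], [0.181, 0.983, 0.0], [-0.002, 0.001, -1.0]]
contact_force: [3.2, -0.4, 4.7]
gripper_width: 0.0002
gripper_force: 2.4
```

arm_command:
  moves:
    - [0,0,-1,0,0,0,0]
    - [0,0,-1,0,0,0,0]
    - [0,0,0,0,0,0,0]

```text
time: 6.9
ee_pos: [0.5072, 0.0941, 0.0849]
ee_rot: [[-0.983, 0.181, 0.0], [0.181, 0.983, 0.0], [-0.0, 0.0, -1.0]]
contact_force: [2.4, -1.0, 3.9]
gripper_width: 0.0003
gripper_force: 1.6
```

arm_command:
  moves:
    - [0,0,-1,0,0,0,0]
    - [0,0,-1,0,0,0,0]
    - [0,0,0,0,0,0,0]

```text
time: 7.2
ee_pos: [0.5074, 0.0942, 0.0836]
ee_rot: [[-0.983, 0.181, 0.001], [0.181, 0.983, 0.0], [-0.001, 0.0, -1.0]]
contact_force: [-0.7, -1.0, 14.0]
gripper_width: 0.0001
gripper_force: 6.7
```

arm_command:
  moves:
    - [0,0,-0.7,0,0,0,0]
    - [0,0,-0.5,0,0,0,0]
    - [0,0,0,0,0,0,0]

```text
time: 7.5
ee_pos: [0.5076, 0.0942, 0.0832]
ee_rot: [[-0.983, 0.181, 0.001], [0.181, 0.983, 0.0], [-0.001, 0.0, -1.0]]
contact_force: [-5.6, -1.4, 23.1]
gripper_width: -0.0002
gripper_force: 11.8
```

arm_command:
  moves:
    - [0,0,15,0,0,0,0]
    - [0,0,30,0,0,0,0]
    - [-8,-26,0,-1,-5.7,0,0]
    - [-8,-26,0,-1,-5.6,0,0]
    - [-8,-26,0,-1,-5.6,0,0]
    - [-8,-26,0,0,0,0,0]
    - [0,0,-15,0,0,0,0]
    - [0,0,-13,0,0,0,0]
    - [0,0,0,0,0,0,0]

```text
time: 8.4
ee_pos: [0.4737, -0.0099, 0.0968]
ee_rot: [[-0.941, 0.181, 0.286], [0.174, 0.983, -0.051], [-0.291, 0.002, -0.957]]
contact_force: [0.3, 0.9, -0.1]
gripper_width: 0.0001
gripper_force: 0.0
```

Run:
```python
from h import *
f=arm.grab_frame('scene'); s=arm.state(); print(s['time'],s['ee_pos'],s['ee_rot'].round(3).tolist(),s['contact_force'])
i=cv2.resize(f['img'][180:310,200:350],None,fx=4,fy=4,interpolation=2);cv2.imwrite('pics/s5.png',i[:,:,::-1])
```

```text
8.45 [ 0.47432587 -0.0098021   0.09781103] [[-0.94, 0.181, 0.288], [0.174, 0.983, -0.051], [-0.292, 0.002, -0.956]] [ 0.01578187 -0.1289854   0.8493728 ]
```

View pics/s5.png

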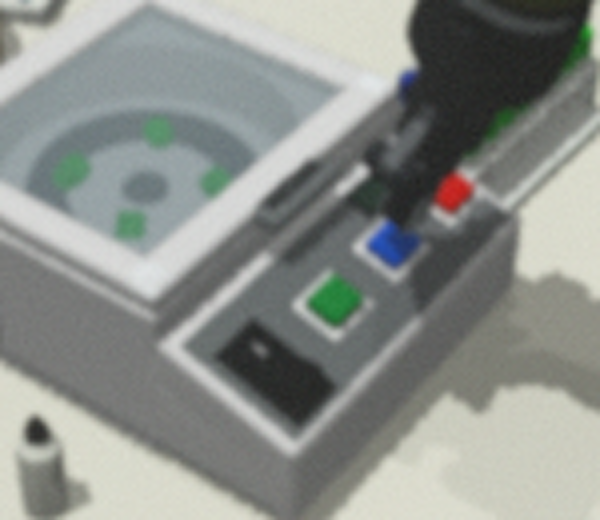

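Lid shut, rocker over to on; tip (402,222) is above the blue key (393,243), red and green clear. Press along the panel normal.

arm_command:
  moves:
    - [-3,0,0,0,0,0,0]
    - [1.5,-0.3,-5,0,0,0,0]
    - [1.5,-0.3,-5,0,0,0,0]
    - [1.2,-0.2,-4,0,0,0,0]
    - [0,0,0,0,0,0,0]

```text
time: 8.95
ee_pos: [0.4762, -0.0107, 0.084]
ee_rot: [[-0.94, 0.181, 0.29], [0.173, 0.984, -0.052], [-0.294, 0.002, -0.956]]
contact_force: [0.4, -0.3, -0.7]
gripper_width: -0.0
gripper_force: 0.0
```

arm_command:
  moves:
    - [0.3,0,-1,0,0,0,0]
    - [0.3,0,-1,0,0,0,0]
    - [0,0,0,0,0,0,0]

```text
time: 9.25
ee_pos: [0.477, -0.0107, 0.0827]
ee_rot: [[-0.94, 0.181, 0.291], [0.173, 0.984, -0.052], [-0.295, 0.002, -0.955]]
contact_force: [0.2, -0.4, 0.5]
gripper_width: 0.0
gripper_force: 0.0
```

arm_command:
  moves:
    - [0.3,0,-1,0,0,0,0]
    - [0.3,0,-1,0,0,0,0]
    - [0.3,0,-1,0,0,0,0]
    - [0,0,0,0,0,0,0]
    - [0,0,0,0,0,0,0]

```text
time: 9.75
ee_pos: [0.4779, -0.0107, 0.0797]
ee_rot: [[-0.94, 0.181, 0.291], [0.173, 0.983, -0.052], [-0.295, 0.002, -0.955]]
contact_force: [-1.2, -1.1, 1.7]
gripper_width: -0.0001
gripper_force: 1.0
```

arm_command:
  moves:
    - [0.3,0,-1,0,0,0,0]
    - [0.3,0,-1,0,0,0,0]
    - [0,0,0,0,0,0,0]
    - [0,0,0,0,0,0,0]

```text
time: 10.15
ee_pos: [0.4785, -0.0108, 0.0778]
ee_rot: [[-0.94, 0.181, 0.291], [0.173, 0.983, -0.052], [-0.295, 0.002, -0.955]]
contact_force: [-2.0, -3.4, 5.1]
gripper_width: -0.0004
gripper_force: 2.4
```

arm_command:
  moves:
    - [0.3,0,-1,0,0,0,0]
    - [0,0,0,0,0,0,0]
    - [0,0,0,0,0,0,0]
    - [0,0,0,0,0,0,0]

```text
time: 10.55
ee_pos: [0.4789, -0.0108, 0.0768]
ee_rot: [[-0.94, 0.181, 0.291], [0.173, 0.983, -0.052], [-0.295, 0.002, -0.955]]
contact_force: [-3.0, -4.1, 5.3]
gripper_width: -0.0003
gripper_force: 3.1
```

Run:
```python
from h import *
F=[]
for k in range(4):
    f=arm.grab_frame('scene'); s=arm.state(); F.append(s['contact_force'])
print(s['time'],s['ee_pos'],np.mean(F,0),s['gripper_force'])
i=cv2.resize(f['img'][180:310,200:350],None,fx=4,fy=4,interpolation=2);cv2.imwrite('pics/s6.png',i[:,:,::-1])
```

```text
10.75 [ 0.47887662 -0.01081622  0.07682549] [-2.79525625 -3.80164575  5.95287853] 3.099940477113705
```

View pics/s6.png

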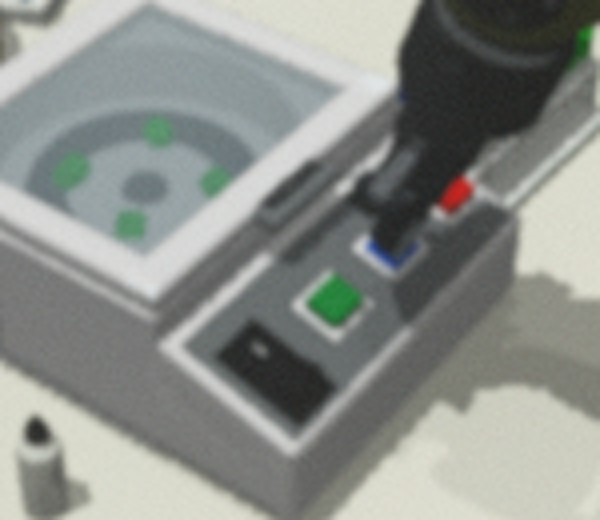

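Blue key is sunk under the fingertip (390,245) with about 6 N, which is roughly 4.3 mm of travel. Lid is shut, rocker on, green and red keys up.

```bash
python3 -c "
from rig import arm
print(arm.close_job())"
```

```text
the job is handed in; nothing more can be done
None
```

I handed the job in at about 11 s with the lid shut, the rocker on and the blue key held about 4 mm down (about 6 N); the green and red keys looked up in the last picture, and the hand-in returned no verdict.

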